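# Clamp a tube sample in the V-block for borescope inspection

### The job

Set the longer steel tube up for inspection: lay it in the groove of the V-block, slide it under the clamp bow until its end is gently home against the end stop, and let go of it. Then turn the clamp's cross-bar clockwise until the pad meets the tube and snug it finger-tight by feel, so that the tube is held but not dented, and leave it clamped. Leave the other things on the bench where they are.

Things in the scene. Friction and masses are not known exactly. Their poses are not given: they have to be found in the camera images.
- tube: the longer of two plain steel tubes on the rack: 180 mm long, 30 mm outside diameter, about 0.3 kg. Origin at its middle, on the axis; its x axis runs along the tube; both ends are alike.
- vblock: fixed steel V-block, 115 long x 64 wide x 45 high, on a 12 mm base plate (150 x 105). Origin on the bench under its middle, z up. The 90-degree V groove runs along its x axis, 46 mm wide at the block's top, 57 mm above the bench. The end stop closes the -x end; the +x end is open and the tube goes in there.
- bow (a point): middle of the top of the steel clamp bow that stands across the groove, 27.5 mm on the -x side of the V-block's origin; axes as the V-block's. Bow 20 mm wide along x; legs 64 mm apart inside; beam from 85 to 98 mm above the bench, 23 mm wide boss round the screw up to 104 mm.
- stop: end stop: steel plate 40 wide x 56 high x 6 thick, fixed upright at the -x end of the V-block, its inner face 57.5 mm on the -x side of the V-block's origin. Origin at the plate's foot on the base plate, in the middle of its thickness.
- seat (a point): where the middle of the tube is once it lies home in the groove against the stop: 32.5 mm on the +x side of the V-block's origin, 55.2 mm above the bench; axes as the V-block's. 65 mm of the tube then overhang the block's open end and can be gripped there.
- handle: clamp screw with its cross-bar. Origin on the vertical screw axis, at the bar's centre; x axis along the bar; both halves alike. Bar 8 mm thick, 96 mm long over its 14 mm end balls; hub 21 mm wide, up to 10 mm above the bar. Two-start right-hand thread, 8 mm a turn: clockwise from above (yaw falling) goes down. A braked thread: it takes 0.15 N m to turn even when free, and stays where it is left.
- pad: steel pad under the screw, 19 mm wide, does not turn. Origin on its flat lower face, 53 mm below the bar; starts 3 to 6 mm above the seated tube. Once it bears on the tube, the moment needed to turn the screw climbs evenly: finger-tight is 0.21 to 0.26 N m while turning (half as much again as free, 6.5 to 8 N pushed 33 mm out along the bar); above 0.29 N m is too tight.
- rack: fixed black rack, 80 x 150 mm, with two V-shaped rests for the tubes, which lie along its x axis, 42.5 mm to either side of its middle, axis 33 mm above the bench. Origin under its middle. More than 40 mm from the rack's middle the longer tube is free below and at its sides.
- short_tube: the shorter tube, 120 mm long, else like the other: leave it. Origin at its middle.
- bottle: small clear bottle, 48 mm wide, 115 mm high, standing: leave it. Origin under its middle.
- ring_gauge: flat steel ring, 54 mm wide, 18 mm high: leave it. Origin under its middle.
- eyepiece: black stepped cylinder, 42 mm wide, 48 mm high, standing: leave it. Origin under its middle.
There are look-alikes about, which are no part of the job. There is more than one size of the vblock; the one meant has the size given above.

How it is judged:
On the way, in this order (a step that is already met when the one before it is completed fails the run):
1. the longer tube lies in the groove, home against the stop, let go, the clamp not yet on it (x of tube in the frame of seat between -0.003 and 0.003 m and distance between tube and seat below 0.004 m and angle between the x axis of tube and the x axis of vblock, either way round below 0.03 rad and contact force between the fingers and tube below 0.1 N and contact force between pad and tube below 1 N), for 0.2 s.
2. the pad meets the tube (contact force between pad and tube above 3 N).
At the end, for the whole second after the job is handed in: The longer tube lies at rest in the V groove, its end within 3 mm of the stop, aligned with the groove within 0.03 rad and within 4 mm of its seat, and the clamp pad, with the handle let go, still presses on it with 30 to 110 N (finger-tight) (x of tube in the frame of seat between -0.003 and 0.003 m and distance between tube and seat below 0.004 m and angle between the x axis of tube and the x axis of vblock, either way round below 0.03 rad and contact force between pad and tube between 30 and 110 N and linear speed of tube below 0.01 m/s); the robot touches nothing.
It fails at once if the clamp dents the tube (over 150 N) (contact force between pad and tube above 150 N).
It fails at once if the tube is rammed into the stop (over 45 N) (contact force between tube and stop above 45 N).
It fails at once if another thing on the bench is disturbed (moved over 20 mm) (distance of any of short_tube, bottle, ring_gauge, eyepiece from where it was at the start of the episode above 0.02 m).
It also fails if it takes over 72 s, if anything falls off the work surface, if the arm or the gripper's body presses on something with over 40 N, if the wrist force passes 120 N, or if a joint passes its speed limit or range.

### The arm

A 6-joint arm with a two-finger parallel gripper is mounted at the origin on the work surface. World frame = base frame: x ahead of the robot, y to its left, z up, the work surface at z = 0. Lengths are in m, angles in rad, forces in N, time in s.
With the tool pointing down it reaches from about 0.275 to 0.725 m from the base axis. Payload 15.9 kg.
Tool frame: the origin (TCP) lies between the finger pads; the fingertips stand 14 mm ahead of it and the grasp point (between the pads) lies 5 mm behind it; z points along the fingers, x is the direction in which the jaws open and shut, and the axes are right-handed (so a half turn about z gives the same grasp; the last joint's range is limited). The gripper opens to 85 mm and grips with 20 to 120 N. Pads are 22 mm wide; open, the fingers measure 114 mm over their backs; the gripper's body (76 mm by 85 mm) begins 54 mm behind the grasp point. The pads swing forward as they close: fully open they stand 13 mm farther back than shut.
Start: joints at [-1.189, 0.213, -0.034, 1.323, 0, 1.571], TCP at [0.186, -0.464, 0.245] pointing down, gripper open.
Joint ranges: [-2.98, 2.98], [-0.74, 1.72], [-1.14, 1.35], [-2.1, 2.04], [-1.57, 1.44], [-3.14, 3.14]. Speed limits (rad/s): [1.89, 1.89, 2.39, 2.57, 3.14, 3.14].

### API

Orientations are given as a 3x3 rotation matrix whose columns are the frame's x, y, z axes.
In Python, from workcell import get_state, get_image, get_calibration, hand_in gives the robot as it stands.
- The arm moves only by the shell command python3 -m inch 'ROWS' [OPENING] [FORCE]. ROWS is JSON, a list of rows, each a list of 4 numbers: the shift along the tool's x, y, z in m, then the turn about the tool's z in rad. In form: [[tx, ty, tz, roll], ...]. A call has 1 to 12 rows; each row is the pose to reach, as a shift and turn from the pose commanded when the call began, along the tool's axes at that moment; what a row does not reach only later rows make up. A row lasts 1/8 s, in which the tool goes at most 62.5 mm and 10.7 degrees, less where a joint would pass 70% of its speed; a pose out of reach is approached as far as the arm can. A call with a gripper value outside its range is refused whole. OPENING is the finger opening in m, from 0 to 0.0854, set as the call begins (- or left out, the last holds). The fingers move at their own pace and stop on an object; FORCE is the grip in N (left out, the last holds). Time passes only in rows, so rows that repeat a pose let the fingers close. It gives the time, the measured TCP pose, the force and the opening at its end, in the units of the state.
- get_state(): the state, without advancing time (a new reading comes with each control period).
- get_image(name): name is "scene" or "top" or "wrist"; returns the picture (420x560x3 uint8, red, green, blue); there is no depth.
- get_calibration(name): a dict with "fx", "fy", "cx", "cy" (pixels), "pose" (4x4, takes a point from camera to world coordinates). Camera axes: x right, y down, z forward; pixel columns grow to the right and rows downward; lengths in m; the calibration is good to about 2 mm. A picture is of the moment at which its call begins: read the wrist's pose just before it. get_calibration takes no time and is no camera call; for the wrist camera it gives the pose at the moment of the call.
- hand_in(): hands the job in, once; it reports no verdict.
The state is a dict: "clock": time; "joint_pos": joint angles; "joint_velocities": joint speeds; "effort": joint torques, N m; "ee_pos": TCP position; "ee_rot": TCP orientation; "force": force on the tool from outside, world axes, zero at the start; "ft_torque": the same for the moment, N m; "gripper_width": opening from 0.0 (shut) to 1.0 (fully open).
Only numpy, scipy, OpenCV 4.12 (cv2) and the standard library are available. Lean on these libraries where they do the work, as an engineer would, in place of code of your own. Each camera call takes 0.05 s, during which the arm holds its last target.

## Working session

There is one attempt and no reset: what is moved stays moved. The work goes in short steps, Python scripts to look and compute and a shell command to move; the robot and the scene stay as the last step left them, time stands still between calls to the robot, and variables do not carry over. Pictures are saved under pics/ and viewed, and the job is handed in when it is done.

```bash
ls; mkdir -p pics
python3 - <<'E'
from workcell import *
import cv2
for n in ["scene","top","wrist"]:
    im=get_image(n); cv2.imwrite(f"pics/{n}0.png",im[:,:,::-1])
    c=get_calibration(n); print(n,{k:(v if k!='pose' else [[round(float(x),4) for x in r] for r in v]) for k,v in c.items()})
s=get_state(); print(s)
E
```

```text
pics
scene {'fx': 445.65955388280463, 'fy': 445.65955388280463, 'cx': 281.97776764244196, 'cy': 209.0060539743813, 'pose': [[0.0693, 0.6797, -0.7302, 1.4648], [0.9975, -0.058, 0.0406, -0.1671], [-0.0147, -0.7312, -0.682, 0.955], [0.0, 0.0, 0.0, 1.0]]}
top {'fx': 484.69533321161975, 'fy': 484.69533321161975, 'cx': 281.2386814991682, 'cy': 207.93930412494814, 'pose': [[0.0218, -0.9799, 0.1983, 0.3307], [-0.9996, -0.025, -0.0136, -0.1038], [0.0183, -0.1979, -0.98, 1.1906], [0.0, 0.0, 0.0, 1.0]]}
wrist {'fx': 343.6064674882262, 'fy': 343.6064674882262, 'cx': 285.5898041503321, 'cy': 208.2931766084663, 'pose': [[0.3717, -0.8884, -0.2693, 0.2536], [-0.9283, -0.3557, -0.108, -0.4377], [0.0002, 0.2901, -0.957, 0.3733], [0.0, 0.0, 0.0, 1.0]]}
{'clock': 0.15, 'joint_pos': array([-1.18899483e+00,  2.13255515e-01, -3.48211942e-02,  1.32352204e+00,
        3.67754122e-05,  1.57081707e+00]), 'joint_velocities': array([ 0.00159003, -0.00120746,  0.00410163, -0.00060166,  0.00088252,
        0.00076295]), 'effort': array([-3.45585344e-03, -6.86404896e+01,  4.87251019e+01,  1.31811853e-02,
       -2.06095146e-04, -4.21822108e-05]), 'ee_pos': array([ 0.18622361, -0.46378633,  0.24496087]), 'ee_rot': array([[ 3.72573484e-01, -9.28002656e-01, -2.64849276e-04],
       [-9.28002347e-01, -3.72573576e-01,  7.58345707e-04],
       [-8.02422672e-04, -3.67587518e-05, -9.99999677e-01]]), 'force': array([-0.04100982, -0.33708561, -0.36850647]), 'ft_torque': array([ 0.01342915, -0.00869164,  0.02102424]), 'gripper_width': 0.9995213265353724}
```

View pics/scene0.png

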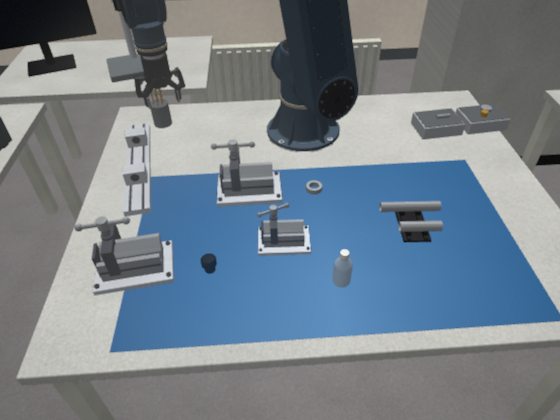

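View pics/top0.png

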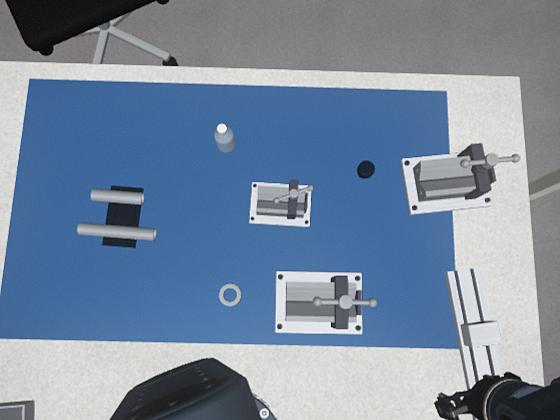

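View pics/wrist0.png

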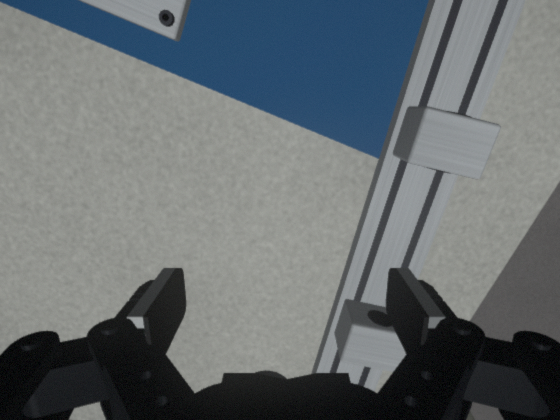

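The overview shows three V-block candidates in the top image: small at (280,204), middle at (319,303) and large at (447,183). There are two tubes at about (117,232), longer, and (117,197), shorter. I'll measure the base plates.

```bash
cat > h.py <<'E'
import numpy as np, cv2
from workcell import *
def ray(c,px):
    P=np.array(c['pose']); d=np.array([(px[0]-c['cx'])/c['fx'],(px[1]-c['cy'])/c['fy'],1.0]); return P[:3,3],P[:3,:3]@d
def onz(c,px,z):
    o,d=ray(c,px); return o+d*(z-o[2])/d[2]
def proj(c,X):
    P=np.array(c['pose']); q=P[:3,:3].T@(np.array(X)-P[:3,3]); return np.array([q[0]/q[2]*c['fx']+c['cx'],q[1]/q[2]*c['fy']+c['cy']])
def tri(c1,p1,c2,p2):
    o1,d1=ray(c1,p1);o2,d2=ray(c2,p2);A=np.stack([d1,-d2],1);t=np.linalg.lstsq(A,o2-o1,rcond=None)[0]
    a=o1+d1*t[0];b=o2+d2*t[1];return (a+b)/2,np.linalg.norm(a-b)
E
python3 - <<'E'
from h import *
c=get_calibration("top"); im=cv2.imread("pics/top0.png")
q={'small':[(251,182),(312,185),(310,227),(249,223)],'mid':[(276,272),(361,272),(363,333),(277,334)],'large':[(402,158),(483,152),(494,206),(410,214)]}
for k,v in q.items():
    p=[onz(c,x,.012)[:2] for x in v]; print(k,[round(float(np.linalg.norm(p[i]-p[(i+1)%4])),3) for i in range(4)])
def crop(n,x,y,w,h,s): cv2.imwrite(f"pics/{n}.png",cv2.resize(im[y:y+h,x:x+w],None,fx=s,fy=s,interpolation=cv2.INTER_CUBIC))
crop("c_v",240,140,290,205,2.75)
crop("c_t",60,170,120,90,6)
E
```

```text
small [0.153, 0.107, 0.151, 0.104]
mid [0.206, 0.143, 0.203, 0.145]
large [0.21, 0.142, 0.214, 0.146]
```

View pics/c_v.png

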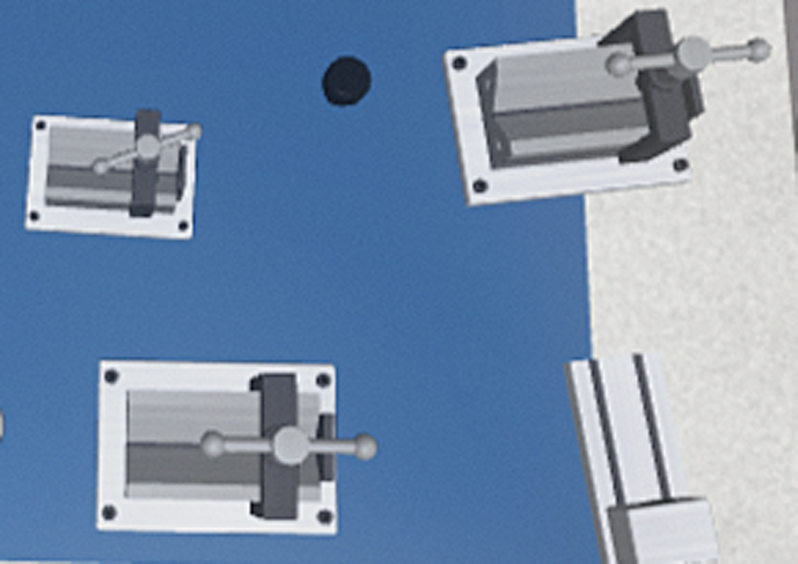

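View pics/c_t.png

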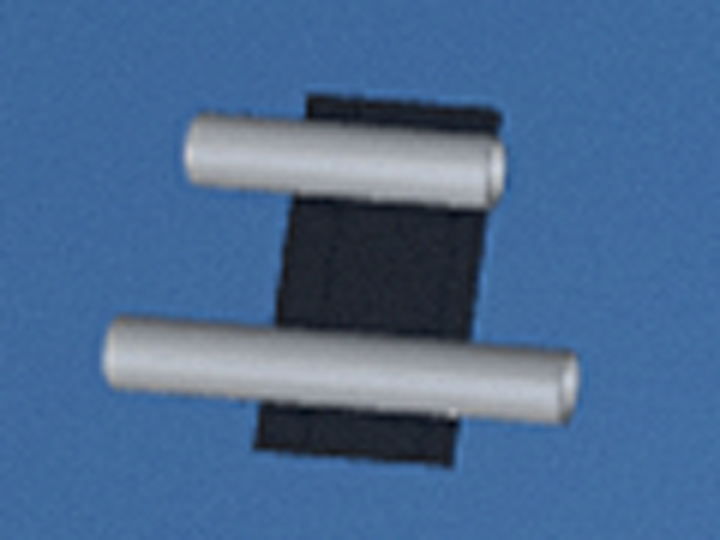

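The small block's base plate measures 0.152 x 0.105 m, against the 150 x 105 given. The other two are about 0.205 x 0.144 m, so they are scaled look-alikes. The target is the block at (280,204), with its stop on the right (world -y). In the crop, the longer tube is the lower one, at about (78..156, 231) full-image pixels, and the shorter one above it is left alone. Next I'll measure both.

Run:
```python
from h import *
c=get_calibration("top"); im=cv2.imread("pics/top0.png")
g=cv2.cvtColor(im,cv2.COLOR_BGR2GRAY).astype(float)
def dark(x,y,r=4):
    w=g[y-r:y+r+1,x-r:x+r+1]; wt=np.clip(150-w,0,None); Y,X=np.mgrid[y-r:y+r+1,x-r:x+r+1]; return (X*wt).sum()/wt.sum(),(Y*wt).sum()/wt.sum()
P=[onz(c,dark(*p),.012) for p in [(254,185),(307,188),(306,222),(252,218)]]
P=np.array(P); print(P.round(4)); ctr=P.mean(0)
ax=(P[0]+P[3]-P[1]-P[2])[:2]; yaw=np.arctan2(ax[1],ax[0]); print("vblock",ctr.round(4),"yaw +x",yaw, np.degrees(yaw), [np.linalg.norm(P[i]-P[(i+1)%4]).round(4) for i in range(4)])
hsv=cv2.cvtColor(im,cv2.COLOR_BGR2HSV); m=((hsv[...,1]<70)&(hsv[...,2]>90)).astype(np.uint8); m[:, :60]=0
sub=np.zeros_like(m); sub[180:250,65:170]=m[180:250,65:170]
cs,_=cv2.findContours(sub,cv2.RETR_EXTERNAL,cv2.CHAIN_APPROX_NONE)
for k in cs:
    if cv2.contourArea(k)<100: continue
    b=cv2.boxPoints(cv2.minAreaRect(k)); W=np.array([onz(c,p,.033)[:2] for p in b]); e=[np.linalg.norm(W[i]-W[(i+1)%4]) for i in range(4)]
    d=(W[1]-W[0]) if e[0]>e[1] else (W[2]-W[1])
    pts=k[:,0,:].astype(float); 
    print("tube",W.mean(0).round(4),np.round(e,4),"yaw",np.degrees(np.arctan2(d[1],d[0])), b.mean(0))
# handle ends
```

```text
[[ 0.6283 -0.048   0.012 ]
 [ 0.6291 -0.1848  0.012 ]
 [ 0.5363 -0.1866  0.012 ]
 [ 0.5424 -0.0444  0.012 ]]
vblock [ 0.584 -0.116  0.012] yaw +x 1.5516006827178197 88.9001706093482 [np.float64(0.1368), np.float64(0.0928), np.float64(0.1423), np.float64(0.086)]
tube [0.4975 0.2749] [0.0297 0.1885 0.0296 0.1875] yaw -93.15508524752607 [116.084656 231.42773 ]
tube [0.583  0.2803] [0.0297 0.1281 0.0297 0.1275] yaw -93.3992248321495 [116.99311 196.58276]
```

The target V-block is at about (0.584, -0.116) with +x along world +y. The long tube is at about (0.4975, 0.275). I'll look at the V-block with the wrist camera on the way.

```bash
python3 -m inch '[[-0.236,-0.498,-0.035,-1.15],[-0.236,-0.498,-0.035,-1.15],[-0.236,-0.498,-0.035,-1.15],[-0.236,-0.498,-0.035,-1.15],[-0.236,-0.498,-0.035,-1.15],[-0.236,-0.498,-0.035,-1.15],[-0.236,-0.498,-0.035,-1.15],[-0.236,-0.498,-0.035,-1.15],[-0.236,-0.498,-0.035,-1.15],[-0.236,-0.498,-0.035,-1.15],[-0.236,-0.498,-0.035,-1.15],[-0.236,-0.498,-0.035,-1.15]]'
python3 - <<'E'
from h import *
s=get_state();print(s['joint_pos'].round(3),s['ee_rot'].round(3).tolist(),s['ft_torque'],s['force'])
import pickle
pickle.dump(get_calibration("wrist"),open("w1.pkl","wb")); cv2.imwrite("pics/w1.png",get_image("wrist")[:,:,::-1])
E
```

```text
clock: 1.65
ee_pos: [0.5599, -0.0604, 0.2805]
ee_rot: [[0.999, -0.04, -0.0], [-0.04, -0.999, -0.0], [-0.0, 0.0, -1.0]]
force: [-0.6, 0.1, -0.1]
gripper_width: 1.001
[-0.107  0.347  0.233  1.457 -0.     1.504] [[0.999, -0.04, -0.0], [-0.04, -0.999, -0.0], [-0.0, 0.0, -1.0]] [-0.00762646 -0.00131126  0.02040632] [-0.63508497  0.07772349 -0.10629861]
```

View pics/w1.png

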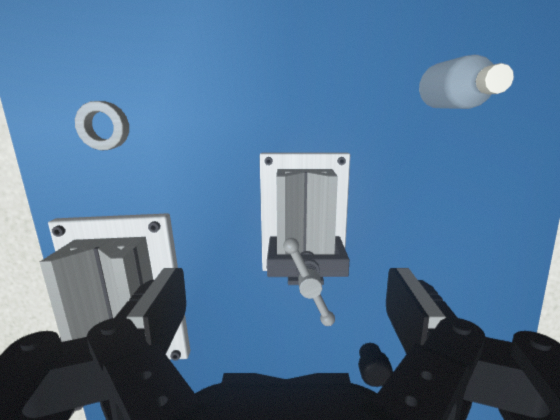

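The wrist view shows the target block, with plate screws at (269,161) and (342,160), the groove running vertically, the bow at (307,257), the hub at (311,287) and bar balls at (291,246) and (328,320). I'll refine these measurements.

Run:
```python
import cv2
im=cv2.imread("pics/w1.png"); cv2.imwrite("pics/w1c.png",cv2.resize(im[145:335,240:370],None,fx=3.1,fy=3.1,interpolation=cv2.INTER_CUBIC))
im=cv2.imread("pics/top0.png"); cv2.imwrite("pics/t1c.png",cv2.resize(im[175:235,240:320],None,fx=9,fy=9,interpolation=cv2.INTER_CUBIC))
```

```text
(no output)
```

View pics/w1c.png

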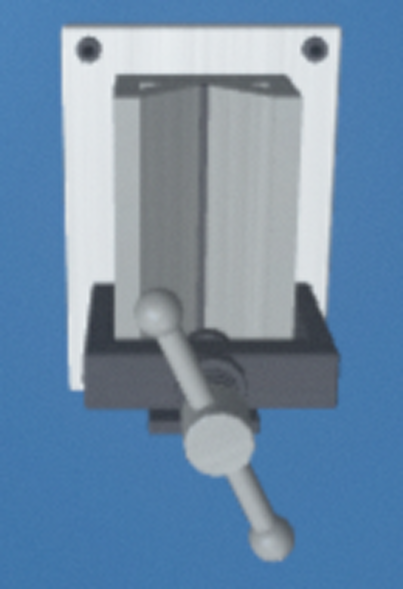

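View pics/t1c.png

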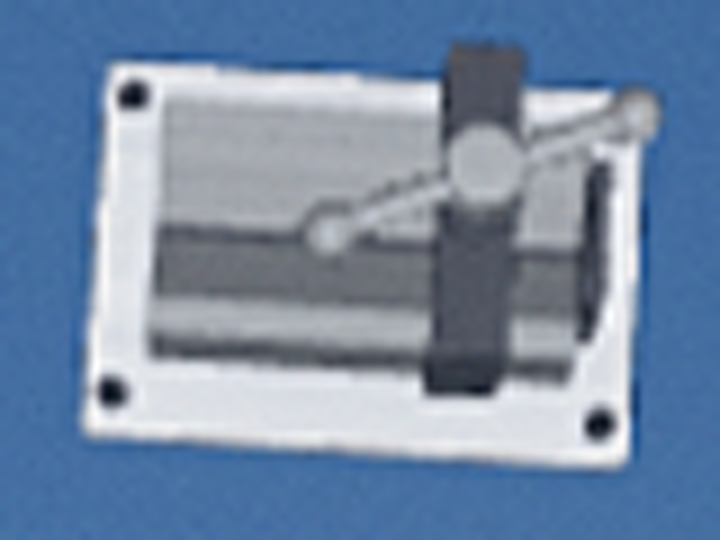

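Run:
```python
from h import *; import pickle
w=pickle.load(open("w1.pkl","rb")); t=get_calibration("top")
W=lambda u,v:((u+.5)/3.1-.5+240,(v+.5)/3.1-.5+145)
T=lambda u,v:((u+.5)/9-.5+240,(v+.5)/9-.5+175)
a=onz(w,W(88,48),.012);b=onz(w,W(315,48),.012);print("wrist screws",a.round(4),b.round(4))
print("plate corners",[onz(w,W(*p),.012).round(4) for p in [(63,27),(340,28),(68,388)]])
g1=onz(w,W(207,88),.034);g2=onz(w,W(202,335),.034);print("groove",g1.round(4),g2.round(4),np.degrees(np.arctan2(*(g1-g2)[1::-1])))
tp=[onz(t,T(*p),.012) for p in [(133,95),(112,391),(599,424)]];print("top screws",np.round(tp,4))
print("diag centre top",((tp[0]+tp[2])/2).round(4), "yaw",np.degrees(np.arctan2(*(tp[1]-tp[2])[1::-1])))
for n,p,q in [("hub",(218,444),(486,166)),("ballN",(158,312),(328,228)),("ballF",(271,538),(636,114))]:
    X,e=tri(w,W(*p),t,T(*q));print(n,X.round(4),round(float(e),4), tri(w,W(*p),t,T(*q))[0].round(4))
```

```text
wrist screws [ 0.5388 -0.0494  0.012 ] [ 0.6235 -0.0529  0.012 ]
plate corners [array([ 0.5299, -0.0412,  0.012 ]), array([ 0.6327, -0.0458,  0.012 ]), array([ 0.5227, -0.1892,  0.012 ])]
groove [ 0.5817 -0.062   0.034 ] [ 0.5775 -0.1577  0.034 ] 87.5057744754666
top screws [[ 0.6258 -0.0515  0.012 ]
 [ 0.5421 -0.0485  0.012 ]
 [ 0.5362 -0.1823  0.012 ]]
diag centre top [ 0.581  -0.1169  0.012 ] yaw 87.49795071933558
hub [ 0.5776 -0.1448  0.1383] 0.0016 [ 0.5776 -0.1448  0.1383]
ballN [ 0.562  -0.1059  0.1328] 0.0018 [ 0.562  -0.1059  0.1328]
ballF [ 0.5937 -0.1826  0.1297] 0.002 [ 0.5937 -0.1826  0.1297]
```

```bash
python3 -m inch '[[-0.074,-0.357,0.05,0.015],[-0.074,-0.357,0.05,0.015],[-0.074,-0.357,0.05,0.015],[-0.074,-0.357,0.05,0.015],[-0.074,-0.357,0.05,0.015],[-0.074,-0.357,0.05,0.015],[-0.074,-0.357,0.05,0.015],[-0.074,-0.357,0.05,0.015]]'
python3 - <<'E'
from h import *
import pickle
pickle.dump(get_calibration("wrist"),open("w2.pkl","wb")); im=get_image("wrist")[:,:,::-1]; cv2.imwrite("pics/w2.png",im)
cv2.imwrite("pics/w2c.png",cv2.resize(im[:330,140:440],None,fx=1.8,fy=1.8,interpolation=cv2.INTER_CUBIC))
E
```

```text
clock: 2.7
ee_pos: [0.5006, 0.2994, 0.2305]
ee_rot: [[0.999, -0.054, 0.0], [-0.054, -0.999, -0.0], [0.0, 0.0, -1.0]]
force: [0.4, -0.6, 0.4]
gripper_width: 1.002
```

View pics/w2.png

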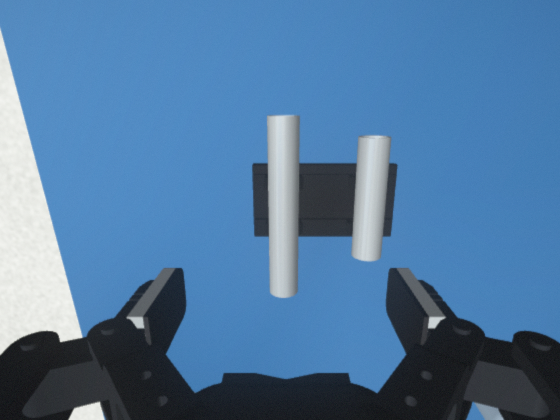

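The wrist view confirms that the long tube is the left one, about (283,115) to (284,296). The short one is on the right, about (374,137) to (366,259). I'll measure it.

Run:
```python
from h import *; import pickle
w=pickle.load(open("w2.pkl","rb")); im=cv2.imread("pics/w2.png")
hsv=cv2.cvtColor(im,cv2.COLOR_BGR2HSV); m=((hsv[...,1]<70)&(hsv[...,2]>80)).astype(np.uint8)
for x0,x1 in ((245,325),(340,400)):
    s=np.zeros_like(m); s[90:320,x0:x1]=m[90:320,x0:x1]
    ys=[y for y in range(90,320) if s[y].sum()>12]; print("rows",ys[0],ys[-1])
    for z in (.033,):
        E=[]
        for y in range(ys[0]+8,ys[-1]-8,4):
            xs=np.where(s[y])[0]; E.append(onz(w,((xs[0]+xs[-1])/2,y),z)[:2])
        E=np.array(E); k=np.polyfit(E[:,1],E[:,0],1); print("x=",k, "yaw",90-np.degrees(np.arctan(k[0])))
    mid=np.mean(np.where(s[ys[0]:ys[-1]+1])[1])
    for z in (.018,.033,.048): print(z,onz(w,(mid,ys[0]-.5),z).round(4),onz(w,(mid,ys[-1]+.5),z).round(4))
```

```text
rows 115 296
x= [0.05466436 0.48044687] yaw 86.87107685100649
0.018 [0.5004 0.3622 0.018 ] [0.489 0.165 0.018]
0.033 [0.5005 0.3626 0.033 ] [0.4896 0.1741 0.033 ]
0.048 [0.5006 0.363  0.048 ] [0.4903 0.1832 0.048 ]
rows 136 260
x= [0.05442907 0.56599614] yaw 86.88451835714272
0.018 [0.5839 0.3378 0.018 ] [0.586 0.204 0.018]
0.033 [0.5804 0.3393 0.033 ] [0.5824 0.2114 0.033 ]
0.048 [0.5768 0.3408 0.048 ] [0.5788 0.2188 0.048 ]
```

```bash
python3 -m inch '[[-0.004,-0.0285,0.06,0],[-0.004,-0.0285,0.12,0],[-0.004,-0.0285,0.16,0],[-0.004,-0.0285,0.185,0],[-0.004,-0.0285,0.2025,0],[-0.004,-0.0285,0.2025,0],[-0.004,-0.0285,0.2025,0]]' 0.06
python3 -m inch '[[0,0,0,0],[0,0,0,0],[0,0,0,0],[0,0,0,0],[0,0,0,0],[0,0,0,0]]' 0.0 80
python3 -m inch '[[0,0,-0.02,0],[0,0,-0.05,0],[0,0,-0.05,0],[0,0,-0.05,0]]'
python3 - <<'E'
from h import *
import pickle
s=get_state(); print(s['force'],s['ft_torque'])
pickle.dump(get_calibration("wrist"),open("w3.pkl","wb")); im=get_image("wrist")[:,:,::-1]; cv2.imwrite("pics/w3.png",im)
cv2.imwrite("pics/s3.png",get_image("scene")[:,:,::-1])
E
```

```text
clock: 3.62
ee_pos: [0.4988, 0.3284, 0.0289]
ee_rot: [[0.998, -0.055, 0.001], [-0.055, -0.998, 0.001], [0.001, -0.001, -1.0]]
force: [-0.5, 0.2, 0.8]
gripper_width: 0.699
clock: 4.38
ee_pos: [0.499, 0.3292, 0.0287]
ee_rot: [[0.999, -0.054, 0.002], [-0.054, -0.999, 0.001], [0.002, -0.001, -1.0]]
force: [4.9, -1.0, 5.9]
gripper_width: 0.326
clock: 4.88
ee_pos: [0.4975, 0.3287, 0.0769]
ee_rot: [[0.999, -0.054, -0.001], [-0.054, -0.999, -0.0], [-0.001, 0.001, -1.0]]
force: [0.0, 0.3, -3.2]
gripper_width: 0.328
[ 0.01558255  0.307116   -3.18996526] [ 0.11086678 -0.02442006  0.01568377]
```

View pics/w3.png

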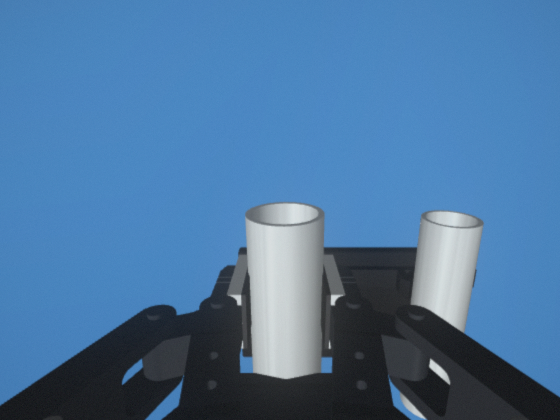

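View pics/s3.png

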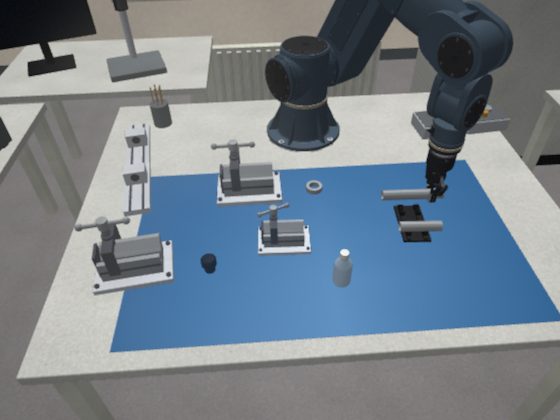

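```bash
python3 -m inch '[[0,0,-0.045,0],[0.02,0.05,-0.045,-0.011],[0.04,0.10,-0.045,-0.011],[0.06,0.15,-0.045,-0.011],[0.08,0.20,-0.045,-0.011],[0.095,0.24,-0.045,-0.011],[0.1037,0.2626,-0.045,-0.011],[0.1037,0.2626,-0.045,-0.011],[0.1037,0.2626,-0.045,-0.011]]'
python3 - <<'E'
from h import *
import pickle
s=get_state(); print(s['force'],s['ft_torque'],s['joint_pos'].round(3))
pickle.dump(get_calibration("wrist"),open("w4.pkl","wb")); im=get_image("wrist")[:,:,::-1]; cv2.imwrite("pics/w4.png",im)
t=get_image("top")[:,:,::-1];cv2.imwrite("pics/t4.png",t);cv2.imwrite("pics/t4c.png",cv2.resize(t[150:250,160:320],None,fx=5,fy=5,interpolation=cv2.INTER_CUBIC))
t=get_image("scene")[:,:,::-1];cv2.imwrite("pics/s4.png",t);cv2.imwrite("pics/s4c.png",cv2.resize(t[160:270,230:390],None,fx=5,fy=5,interpolation=cv2.INTER_CUBIC))
E
```

```text
clock: 6.1
ee_pos: [0.5869, 0.0614, 0.1221]
ee_rot: [[0.999, -0.043, -0.001], [-0.043, -0.999, 0.0], [-0.001, -0.0, -1.0]]
force: [-0.7, 0.6, -2.2]
gripper_width: 0.325
[-0.71460602  0.55736794 -2.1961783 ] [ 0.14756517  0.02893777 -0.00466277] [ 0.104  0.447 -0.022  1.103  0.     1.718]
```

View pics/t4c.png

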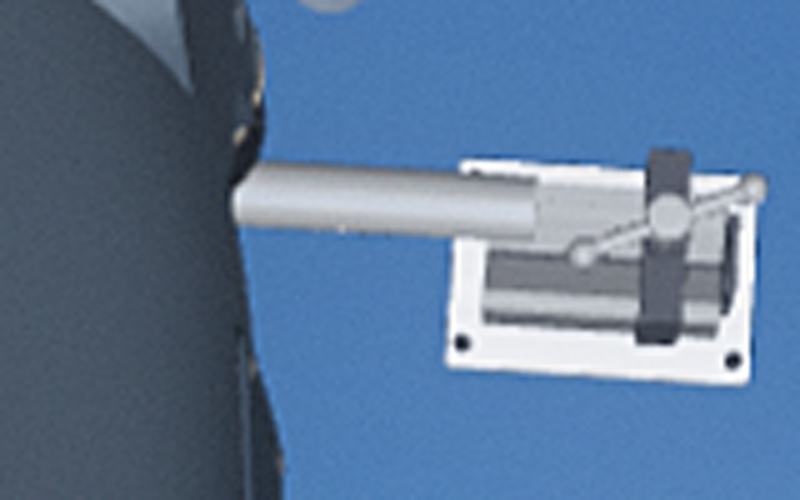

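View pics/s4c.png

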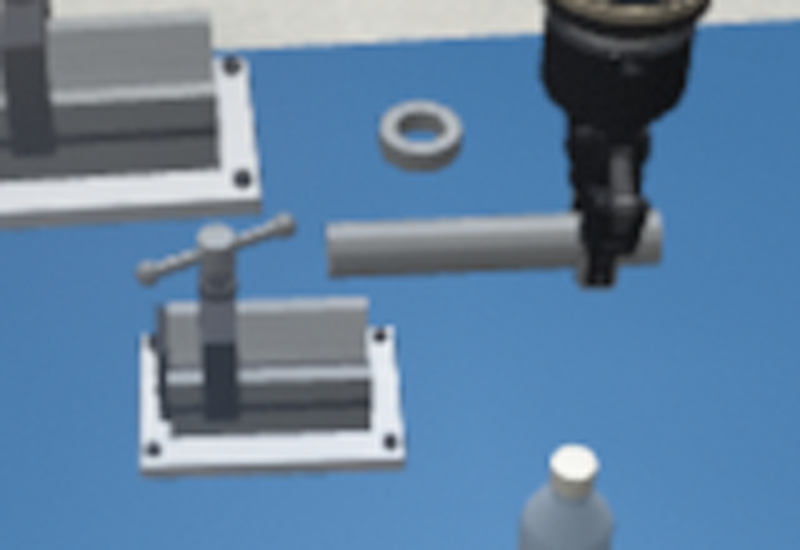

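The tube is level and parallel to the block, with its end clear of the bar. I'll lower it to just above groove height and compare.

```bash
python3 -m inch '[[0,0,0.03,0],[0,0,0.055,0],[0,0,0.0675,0],[0,0,0.0675,0],[0,0,0.0675,0]]'
python3 - <<'E'
from h import *
t=get_image("top")[:,:,::-1];cv2.imwrite("pics/t5.png",t);cv2.imwrite("pics/t5c.png",cv2.resize(t[170:240,200:320],None,fx=6.5,fy=6.5,interpolation=cv2.INTER_CUBIC))
t=get_image("scene")[:,:,::-1];cv2.imwrite("pics/s5.png",t);cv2.imwrite("pics/s5c.png",cv2.resize(t[190:260,240:370],None,fx=6,fy=6,interpolation=cv2.INTER_CUBIC))
c=get_calibration("top"); s=np.array([.5804,-.085,.0552]);d=np.array([.0436,.999,0])
for o in (-.09,0.0,.09): print(o,proj(c,s+d*o+[0,0,.0035]))
E
```

```text
clock: 6.88
ee_pos: [0.588, 0.0612, 0.0563]
ee_rot: [[0.999, -0.043, 0.001], [-0.043, -0.999, 0.0], [0.001, -0.0, -1.0]]
force: [-1.0, 1.1, -2.0]
gripper_width: 0.325
-0.09 [304.56015959 201.67554409]
0.0 [267.0056047  199.12510113]
0.09 [229.42214593 196.57269521]
```

View pics/t5c.png

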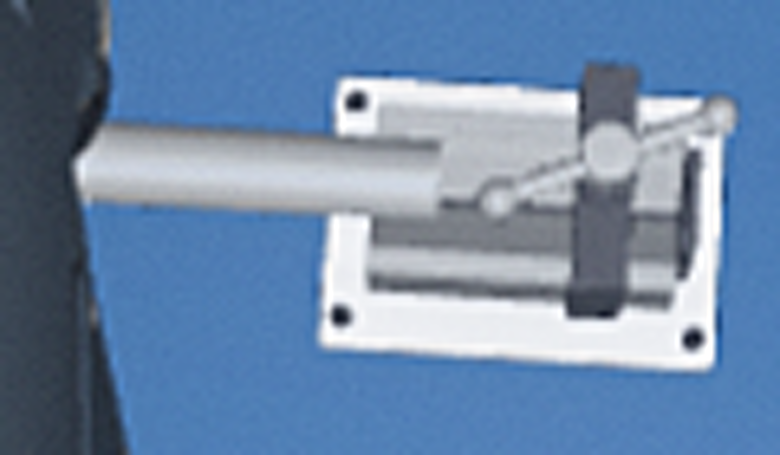

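View pics/s5c.png

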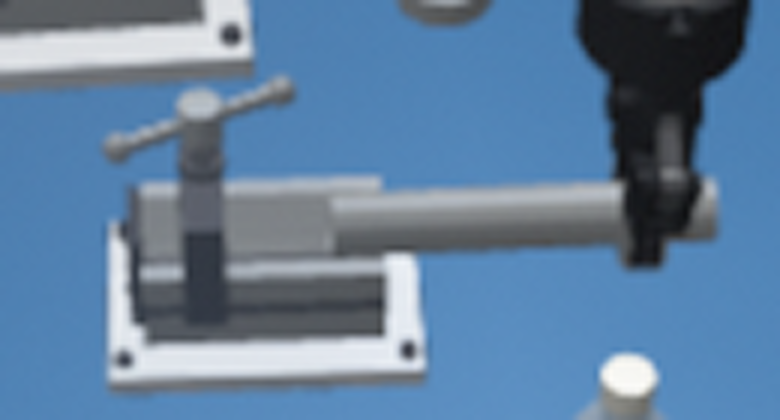

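Run:
```python
from h import *
c=get_calibration("top"); im=cv2.imread("pics/t5.png"); g=cv2.cvtColor(im,cv2.COLOR_BGR2HSV)
for x in range(218,249,5):
    m=(g[180:215,x,1]<90); ys=np.where(m)[0]+180; 
    p=onz(c,(x,(ys[0]+ys[-1])/2),.0603); q=p[:2]-np.array([.581,-.117]); d=np.array([.0436,.999]); print(x,ys[0],ys[-1],p.round(4),"lateral vs block(top)",round(float(q[0]*d[1]-q[1]*d[0]),4),"vs groove (.579)",round(float((p[0]-.579)*d[1]-(p[1]+.1175)*d[0]),4))
s=get_state();print(s['ee_pos'])
# groove cross-section profile in top picture at column 266
for x in (268,272): print(x,im[184:216,x].mean(1).astype(int))
print([proj(c,np.array([.581,-.117,0])+np.array([.0436,.999,0])*.02+np.array([.999,-.0436,0])*l+[0,0,z]).round(1).tolist() for l,z in ((-.032,.057),(-.023,.057),(0,.034),(.023,.057),(.032,.057))])
```

```text
218 189 201 [0.5871 0.0321 0.0603] lateral vs block(top) -0.0004 vs groove (.579) 0.0016
223 189 201 [0.5874 0.0202 0.0603] lateral vs block(top) 0.0004 vs groove (.579) 0.0024
228 190 201 [0.5865 0.0083 0.0603] lateral vs block(top) 0.0 vs groove (.579) 0.002
233 190 201 [ 0.5868 -0.0037  0.0603] lateral vs block(top) 0.0009 vs groove (.579) 0.0028
238 190 202 [ 0.5859 -0.0156  0.0603] lateral vs block(top) 0.0005 vs groove (.579) 0.0024
243 190 202 [ 0.5862 -0.0275  0.0603] lateral vs block(top) 0.0013 vs groove (.579) 0.0033
248 191 202 [ 0.5853 -0.0395  0.0603] lateral vs block(top) 0.0009 vs groove (.579) 0.0029
[0.58801774 0.06117163 0.05629131]
268 [242 236 211 186 191 192 194 181 192 196 189 188 185 185 188 198 142  92
 126 128 126 129 127 117 158 193 197 205 166 100 105 170]
272 [247 238 217 187 191 190 188 188 193 190 186 186 189 187 191 191 152 101
 118 133 127 128 126 123 143 186 200 201 174 127 105 137]
[[271.1, 211.9], [271.4, 208.2], [272.1, 200.8], [272.7, 189.5], [273.0, 185.9]]
```

The tube is centred on the groove within about 1 mm. I'll slide it in part way, above the groove floor and short of the bow.

```bash
python3 -m inch '[[-0.0007,0.01,0,0],[-0.0007,0.02,0.001,0],[-0.0007,0.03,0.001,0],[-0.0007,0.038,0.001,0],[-0.0007,0.038,0.001,0],[-0.0007,0.038,0.001,0]]'
python3 -c "
from h import *
s=get_state();print(s['force'],s['ft_torque'])"
python3 -m inch '[[0,0,0.001,0],[0,0,0.002,0],[0,0,0.003,0],[0,0,0.003,0]]'
python3 - <<'E'
from h import *
s=get_state();print(s['force'],s['ft_torque'])
t=get_image("top")[:,:,::-1];cv2.imwrite("pics/t6.png",t);cv2.imwrite("pics/t6c.png",cv2.resize(t[170:240,200:320],None,fx=6.5,fy=6.5,interpolation=cv2.INTER_CUBIC))
t=get_image("scene")[:,:,::-1];cv2.imwrite("pics/s6.png",t);cv2.imwrite("pics/s6c.png",cv2.resize(t[190:260,240:370],None,fx=6,fy=6,interpolation=cv2.INTER_CUBIC))
E
```

```text
clock: 7.72
ee_pos: [0.5851, 0.0232, 0.0543]
ee_rot: [[0.999, -0.043, 0.0], [-0.043, -0.999, 0.0], [0.0, -0.0, -1.0]]
force: [-0.7, 0.4, -2.1]
gripper_width: 0.328
[-0.74939454  0.39220628 -2.07497847] [ 0.14229229  0.02038736 -0.02650533]
clock: 8.22
ee_pos: [0.585, 0.0232, 0.0512]
ee_rot: [[0.999, -0.043, -0.0], [-0.043, -0.999, 0.0], [-0.0, 0.0, -1.0]]
force: [-1.0, 1.1, -1.6]
gripper_width: 0.326
[-0.95155444  1.10607056 -1.58674809] [ 0.03439976  0.20539885 -0.13797152]
```

View pics/t6c.png

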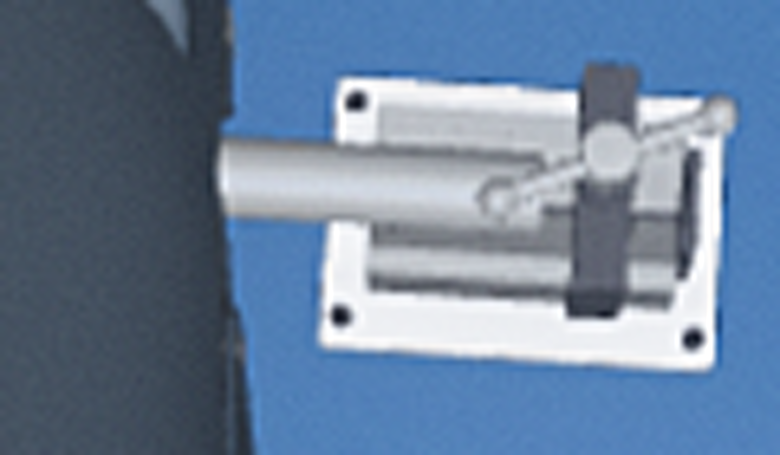

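View pics/s6c.png

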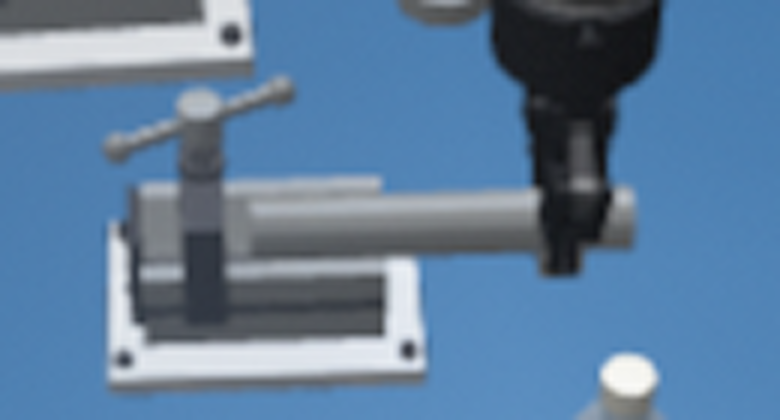

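The tube is touching one groove wall lightly, so I'll shift it slightly in -x. Then I'll lower the grip force so it would slip before ramming the stop, and slide it under the bow.

```bash
python3 -m inch '[[-0.0008,0,-0.0005,0],[-0.0008,0.004,-0.0005,0],[-0.0008,0.010,-0.0005,0],[-0.0008,0.016,-0.0005,0],[-0.0008,0.022,-0.0005,0],[-0.0008,0.022,-0.0005,0]]' 0.0 30
python3 -c "
from h import *
s=get_state();print(s['force'],s['ft_torque'])"
python3 -m inch '[[0,0.006,0,0],[0,0.012,0,0],[0,0.018,0,0],[0,0.022,0,0],[0,0.022,0,0]]'
python3 - <<'E'
from h import *
s=get_state();print(s['force'],s['ft_torque'])
t=get_image("top")[:,:,::-1];cv2.imwrite("pics/t7.png",t);cv2.imwrite("pics/t7c.png",cv2.resize(t[170:240,200:320],None,fx=6.5,fy=6.5,interpolation=cv2.INTER_CUBIC))
t=get_image("scene")[:,:,::-1];cv2.imwrite("pics/s7.png",t);cv2.imwrite("pics/s7c.png",cv2.resize(t[190:260,240:370],None,fx=6,fy=6,interpolation=cv2.INTER_CUBIC))
E
```

```text
clock: 9.07
ee_pos: [0.5833, 0.0006, 0.0518]
ee_rot: [[0.999, -0.044, -0.0], [-0.044, -0.999, -0.0], [-0.0, 0.0, -1.0]]
force: [0.3, 0.1, -1.9]
gripper_width: 0.323
[ 0.32259183  0.13007319 -1.91544233] [ 0.11859013 -0.00581403  0.00828833]
clock: 9.7
ee_pos: [0.5824, -0.0212, 0.0518]
ee_rot: [[0.999, -0.043, 0.0], [-0.043, -0.999, -0.0], [0.0, 0.0, -1.0]]
force: [-0.0, 1.2, -2.0]
gripper_width: 0.327
[-0.03690536  1.23611711 -1.97717122] [ 0.07843243 -0.05491676 -0.04455398]
```

View pics/t7c.png

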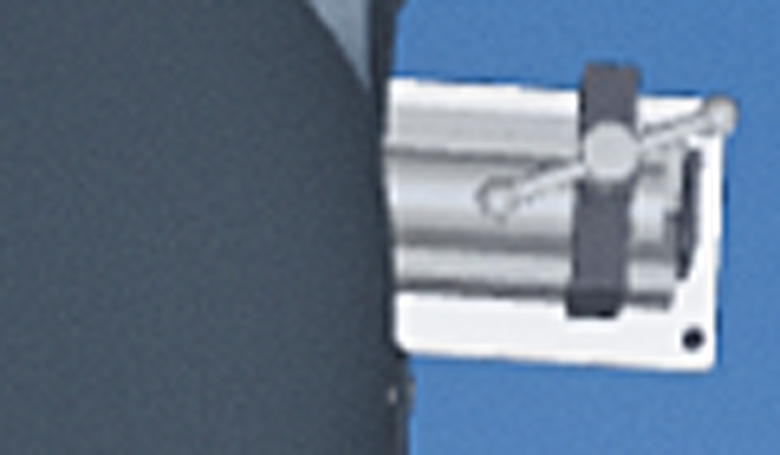

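View pics/s7c.png

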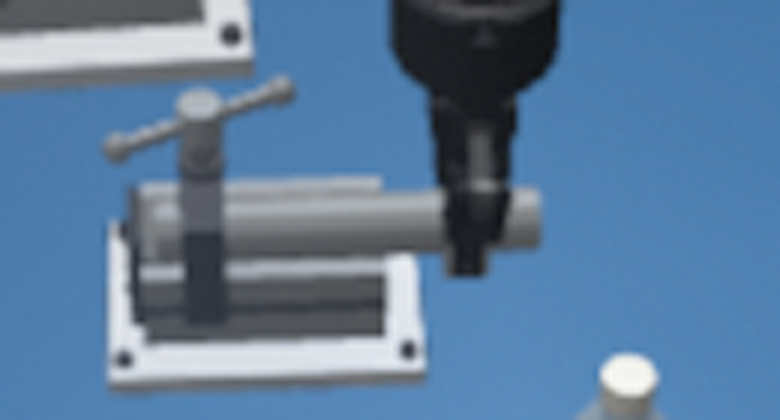

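The tube has passed under the bow, and its end is a few mm short of the stop. Now I'll creep in with 1 mm steps and watch the force along y.

```bash
python3 -m inch '[[0,0.001,0.0003,0],[0,0.002,0.0006,0],[0,0.003,0.0006,0],[0,0.004,0.0006,0],[0,0.004,0.0006,0]]'
python3 -m inch '[[0,0.001,0,0],[0,0.002,0,0],[0,0.002,0,0]]'
python3 -m inch '[[0,0.001,0,0],[0,0.001,0,0],[0,0.001,0,0]]'
```

```text
clock: 10.42
ee_pos: [0.5824, -0.0249, 0.0513]
ee_rot: [[0.999, -0.043, 0.0], [-0.043, -0.999, -0.0], [0.0, 0.0, -1.0]]
force: [2.6, 0.9, -0.9]
gripper_width: 0.33
clock: 10.8
ee_pos: [0.5823, -0.0269, 0.0513]
ee_rot: [[0.999, -0.043, 0.0], [-0.043, -0.999, -0.0], [0.0, 0.0, -1.0]]
force: [3.0, 0.9, 1.5]
gripper_width: 0.331
clock: 11.18
ee_pos: [0.5822, -0.0278, 0.0513]
ee_rot: [[0.999, -0.043, 0.0], [-0.043, -0.999, -0.0], [0.0, 0.0, -1.0]]
force: [4.1, 1.1, 1.2]
gripper_width: 0.326
```

```bash
python3 -m inch '[[0.0005,0.001,0,0],[0.0005,0.001,0,0],[0.0005,0.001,0,0]]'
python3 -m inch '[[0,0.001,0,0],[0,0.001,0,0],[0,0.001,0,0]]'
```

```text
clock: 11.55
ee_pos: [0.5824, -0.0284, 0.0511]
ee_rot: [[0.999, -0.043, -0.0], [-0.043, -0.999, 0.001], [-0.0, -0.001, -1.0]]
force: [2.5, 6.4, 1.9]
gripper_width: 0.331
clock: 11.92
ee_pos: [0.5823, -0.0284, 0.0511]
ee_rot: [[0.999, -0.042, -0.0], [-0.042, -0.999, 0.003], [-0.0, -0.003, -1.0]]
force: [3.4, 13.7, 2.5]
gripper_width: 0.325
```

```bash
python3 -m inch '[[0,0.001,0,0],[0,0.001,0,0],[0,0.001,0,0]]'
```

```text
clock: 12.3
ee_pos: [0.5824, -0.0285, 0.0512]
ee_rot: [[0.999, -0.041, -0.0], [-0.041, -0.999, 0.004], [-0.0, -0.004, -1.0]]
force: [3.1, 20.3, 2.0]
gripper_width: 0.329
```

The tube is home: the force rose steadily to 20 N with no further travel. I'll relax it to a light touch and release.

```bash
python3 -m inch '[[0,-0.002,0,0],[0,-0.002,0,0],[0,-0.002,0,0]]'
python3 -m inch '[[0,0,0,0],[0,0,0,0],[0,0,0,0],[0,0,0,0]]' 0.06
python3 -m inch '[[0,-0.004,-0.04,0],[0,-0.01,-0.1,0],[0,-0.02,-0.15,0],[0,-0.02,-0.19,0],[0,-0.02,-0.19,0],[0,-0.02,-0.19,0]]'
python3 - <<'E'
from h import *
import pickle
s=get_state();print(s['force'],s['ft_torque'],s['joint_pos'].round(3))
pickle.dump(get_calibration("wrist"),open("w8.pkl","wb"));w=get_image("wrist")[:,:,::-1];cv2.imwrite("pics/w8.png",w)
t=get_image("scene")[:,:,::-1];cv2.imwrite("pics/s8.png",t);cv2.imwrite("pics/s8c.png",cv2.resize(t[190:260,240:370],None,fx=6,fy=6,interpolation=cv2.INTER_CUBIC))
E
```

```text
clock: 12.68
ee_pos: [0.5824, -0.0283, 0.0511]
ee_rot: [[0.999, -0.043, -0.0], [-0.043, -0.999, 0.001], [-0.0, -0.001, -1.0]]
force: [2.1, 7.2, 1.8]
gripper_width: 0.321
clock: 13.18
ee_pos: [0.5824, -0.0289, 0.0512]
ee_rot: [[0.999, -0.043, -0.0], [-0.043, -0.999, -0.0], [-0.0, 0.0, -1.0]]
force: [0.5, 0.3, -0.6]
gripper_width: 0.704
clock: 13.92
ee_pos: [0.5832, -0.0089, 0.2404]
ee_rot: [[0.999, -0.043, -0.001], [-0.043, -0.999, -0.0], [-0.001, 0.0, -1.0]]
force: [-0.1, 0.1, -0.4]
gripper_width: 0.703
[-0.06849487  0.09574821 -0.43234553] [-0.01057564 -0.04082142 -0.03278679] [-0.015  0.391  0.196  1.377 -0.     1.599]
```

View pics/w8.png

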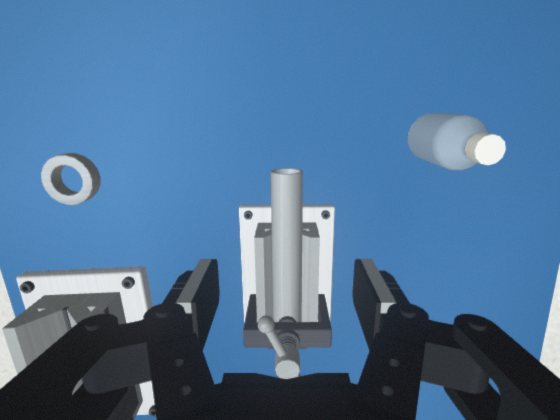

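View pics/s8c.png

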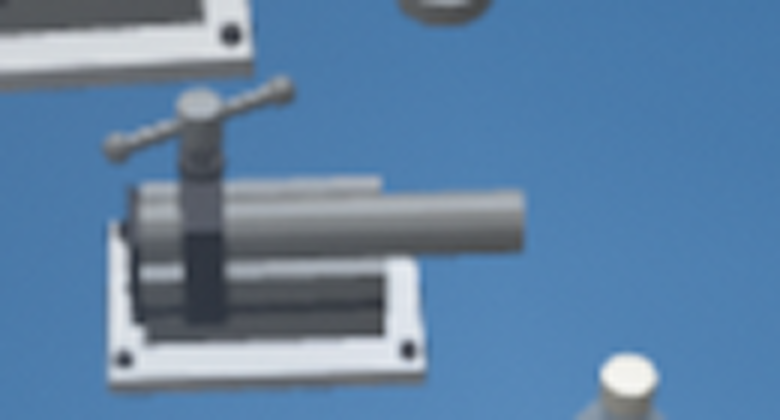

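The tube lies in the groove with its end against the stop at (135,225) in the crop, and the gripper is clear. Next I'll move over the screw with the jaws across the bar, and the last joint wound back to leave about 300° of clockwise travel.

```bash
python3 -m inch '[[0,0.04,0,-0.18],[0,0.08,0.02,-0.36],[0,0.12,0.04,-0.54],[0,0.136,0.04,-0.72],[0,0.136,0.04,-0.9],[0,0.136,0.04,-1.08],[0,0.136,0.04,-1.26],[0,0.136,0.04,-1.44],[0,0.136,0.04,-1.62],[0,0.136,0.04,-1.79],[0,0.136,0.04,-1.79],[0,0.136,0.04,-1.79]]' 0.05
python3 -m inch '[[0,0,0,-0.18],[0,0,0,-0.36],[0,0,0,-0.54],[0,0,0,-0.72],[0,0,0,-0.9],[0,0,0,-1.08],[0,0,0,-1.26],[0,0,0,-1.44],[0,0,0,-1.62],[0,0,0,-1.79],[0,0,0,-1.79],[0,0,0,-1.79]]'
python3 - <<'E'
from h import *
import pickle
s=get_state();print(s['force'],s['ft_torque'],s['joint_pos'].round(3))
pickle.dump(get_calibration("wrist"),open("w9.pkl","wb"));w=get_image("wrist")[:,:,::-1];cv2.imwrite("pics/w9.png",w)
c=get_calibration("wrist");print([proj(c,p).round(1) for p in ([.5777,-.1447,.139],[.5777,-.1447,.129])])
t=get_image("top")[:,:,::-1];cv2.imwrite("pics/t9.png",t)
E
```

```text
clock: 15.52
ee_pos: [0.5773, -0.1447, 0.2007]
ee_rot: [[-0.171, 0.985, -0.001], [0.985, 0.171, 0.0], [0.0, -0.001, -1.0]]
force: [-0.1, 0.5, -0.3]
gripper_width: 0.587
clock: 17.02
ee_pos: [0.5775, -0.1447, 0.2011]
ee_rot: [[-0.925, -0.38, -0.0], [-0.38, 0.925, 0.0], [0.0, 0.0, -1.0]]
force: [0.1, 0.1, -0.3]
gripper_width: 0.584
[ 0.10616978  0.07369667 -0.28561152] [ 0.03147049 -0.03146457  0.00619926] [-0.246  0.423  0.144  1.292  0.    -2.207]
[array([282.6, 235.8]), array([282.7, 230. ])]
```

View pics/w9.png

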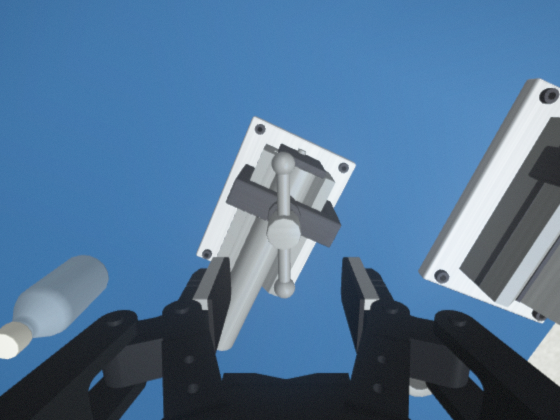

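The bar runs vertically in this image, so the jaws are square to it, with the hub at about (285,232). I'll refine the hub centre from two wrist views.

Run:
```python
import cv2
im=cv2.imread("pics/w9.png"); cv2.imwrite("pics/w9c.png",cv2.resize(im[140:310,220:360],None,fx=3.5,fy=3.5,interpolation=cv2.INTER_CUBIC))
```

```text
(no output)
```

View pics/w9c.png

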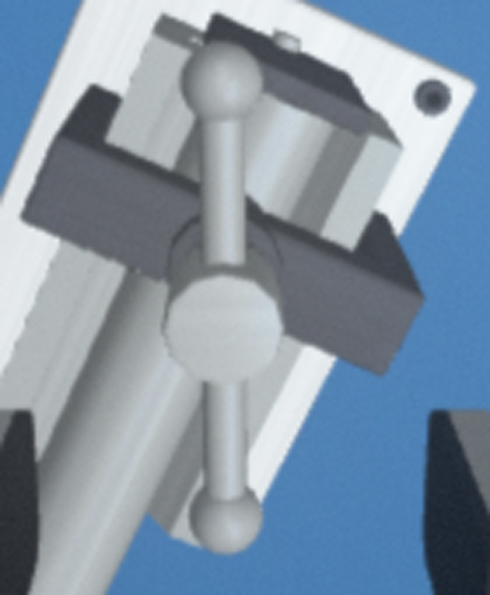

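Run:
```python
from h import *; import pickle
w=pickle.load(open("w9.pkl","rb")); w1=pickle.load(open("w1.pkl","rb")); t=get_calibration("top")
Q=lambda u,v:((u+.5)/3.5-.5+220,(v+.5)/3.5-.5+140)
W=lambda u,v:((u+.5)/3.1-.5+240,(v+.5)/3.1-.5+145)
H=Q(223,325)
for n,a,b in [("hub",(223,325),(218,442)),("far",(222,80),(271,538)),("near",(226,520),(158,312))]:
    X,e=tri(w,Q(*a),w1,W(*b)); print(n,X.round(4),round(float(e),4))
for z in (.135,.138,.141): print(z,onz(w,H,z).round(4))
for z in (.126,.129): print(z,(onz(w,Q(222,80),z)/2+onz(w,Q(226,520),z)/2).round(4))
```

```text
hub [ 0.5773 -0.1456  0.1352] 0.0006
far [ 0.5931 -0.1836  0.1277] 0.0004
near [ 0.5613 -0.1072  0.1286] 0.0002
0.135 [ 0.5775 -0.1454  0.135 ]
0.138 [ 0.5779 -0.1465  0.138 ]
0.141 [ 0.5783 -0.1476  0.141 ]
0.126 [ 0.577  -0.1446  0.126 ]
0.129 [ 0.5774 -0.1456  0.129 ]
```

```bash
python3 -m inch '[[0.0005,-0.0006,0.03,0],[0.0005,-0.0006,0.055,0],[0.0005,-0.0006,0.075,0],[0.0005,-0.0006,0.075,0],[0.0005,-0.0006,0.075,0]]'
python3 -c "
from h import *
s=get_state();print(s['force'],s['ft_torque'])"
python3 -m inch '[[0,0,0,0],[0,0,0,0],[0,0,0,0],[0,0,0,0],[0,0,0,0]]' 0.0 50
python3 -c "
from h import *
s=get_state();print(s['force'],s['ft_torque'],s['effort'])
w=get_image('wrist')[:,:,::-1];cv2.imwrite('pics/w10.png',w)"
```

```text
clock: 17.75
ee_pos: [0.5777, -0.1456, 0.1271]
ee_rot: [[-0.923, -0.384, 0.001], [-0.384, 0.923, -0.0], [-0.001, -0.001, -1.0]]
force: [0.6, -0.0, -0.6]
gripper_width: 0.587
[ 0.6478987  -0.02932936 -0.63739331] [ 0.00644963 -0.02993958  0.00784184]
clock: 18.38
ee_pos: [0.5787, -0.1453, 0.1274]
ee_rot: [[-0.923, -0.385, 0.003], [-0.385, 0.923, 0.0], [-0.003, -0.001, -1.0]]
force: [4.8, 3.3, 4.6]
gripper_width: 0.222
[4.75927322 3.26143725 4.56725925] [ 0.56002216 -0.94874804 -0.00743618] [-2.34782830e+00 -8.54514599e+01  4.32790411e+01  1.76100746e+00
 -1.17212076e+00 -1.63671467e-02]
```

View pics/w10.png

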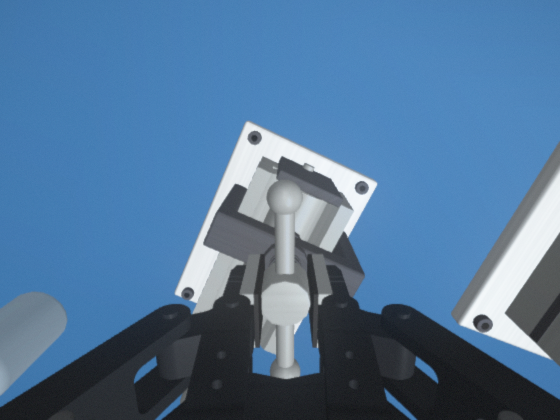

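The hub is gripped between the pads. I'll trim out the sideways load and turn the first bit, reading the moment.

```bash
python3 -m inch '[[-0.0014,0,0,0],[-0.0014,0,0.0001,0.08],[-0.0014,0,0.0003,0.24],[-0.0014,0,0.0005,0.4],[-0.0014,0,0.0007,0.56]]'
python3 -c "
from h import *
s=get_state();print(s['force'],s['ft_torque'],s['effort'][5],s['joint_pos'][5])
w=get_image('wrist')[:,:,::-1];cv2.imwrite('pics/w11.png',w)"
```

```text
clock: 19.05
ee_pos: [0.5785, -0.1451, 0.1265]
ee_rot: [[-0.986, 0.169, 0.0], [0.169, 0.986, -0.001], [-0.0, -0.0, -1.0]]
force: [-5.9, 0.6, 11.4]
gripper_width: 0.227
[-5.88978717  0.64726778 11.38332429] [0.10138285 1.50697983 0.18064505] -3.256773501634598 -1.6463196587907767
```

View pics/w11.png

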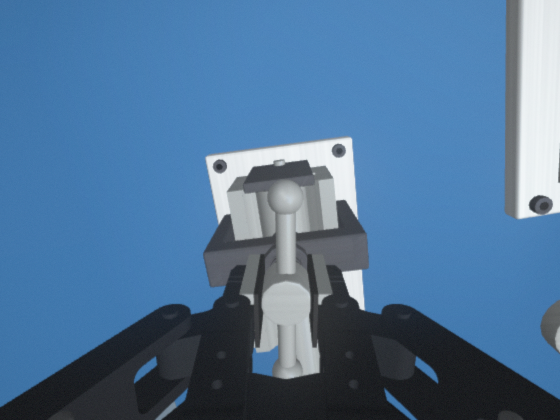

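```bash
python3 -m inch '[[0.0007,0,-0.0003,0.15],[0.0007,0,-0.0001,0.3],[0.0007,0,0.0001,0.45],[0.0007,0,0.0003,0.6],[0.0007,0,0.0005,0.75],[0.0007,0,0.0007,0.9]]'
python3 -c "
from h import *
s=get_state();print(s['force'],s['ft_torque'],s['effort'][5],s['joint_pos'][5])"
python3 -m inch '[[0,0,0.0002,0.15],[0,0,0.0004,0.3],[0,0,0.0006,0.45],[0,0,0.0007,0.55]]'
python3 -c "
from h import *
s=get_state();print(s['force'],s['ft_torque'],s['effort'][5],s['joint_pos'][5])"
```

```text
clock: 19.85
ee_pos: [0.5775, -0.1445, 0.1254]
ee_rot: [[-0.481, 0.877, -0.0], [0.877, 0.481, 0.001], [0.001, 0.0, -1.0]]
force: [-5.5, 3.8, 8.9]
gripper_width: 0.227
[-5.45540741  3.81978289  8.89526488] [0.99950901 1.2458006  0.17037201] -3.0415595322847366 -0.7467059967637586
clock: 20.35
ee_pos: [0.5775, -0.1439, 0.1247]
ee_rot: [[0.047, 0.999, -0.0], [0.999, -0.047, 0.002], [0.002, -0.0, -1.0]]
force: [-5.3, 7.4, 9.0]
gripper_width: 0.224
[-5.31239394  7.40633178  8.96232114] [1.69369883 1.13028464 0.1372597 ] -1.3984662294387817 -0.1975829772374137
```

```bash
python3 -m inch '[[0.001,-0.0008,-0.0004,0.0],[0.001,-0.0008,-0.0002,0.1],[0.001,-0.0008,0,0.2],[0.001,-0.0008,0.0001,0.3]]'
python3 -c "
from h import *
s=get_state();print(s['force'],s['ft_torque'],s['effort'][5],s['joint_pos'][5])"
python3 -m inch '[[0,0,0.0001,0.1],[0,0,0.0002,0.2]]'
python3 -c "
from h import *
s=get_state();print(s['force'],s['ft_torque'],s['effort'][5],s['joint_pos'][5])"
```

```text
clock: 20.85
ee_pos: [0.5774, -0.1434, 0.1245]
ee_rot: [[0.339, 0.941, 0.001], [0.941, -0.339, 0.001], [0.001, 0.0, -1.0]]
force: [-0.9, 4.7, 3.0]
gripper_width: 0.225
[-0.88117454  4.71795031  2.96004739] [1.08554557 0.06574151 0.0922438 ] -1.976667121052742 0.10229400640003697
clock: 21.1
ee_pos: [0.5774, -0.1432, 0.1242]
ee_rot: [[0.519, 0.855, 0.001], [0.855, -0.519, 0.001], [0.001, 0.0, -1.0]]
force: [0.8, 5.6, 2.7]
gripper_width: 0.229
[0.82764946 5.62306946 2.66608718] [ 1.24757539 -0.13787059  0.10354374] -1.9730523973703384 0.30231442407381687
```

```bash
cat > r.py <<'E'
from h import *
s=get_state();print("F",s['force'].round(2),"M",s['ft_torque'].round(3),"e6",s['effort'][5].round(3),"j6",s['joint_pos'][5].round(4),"v6",s['joint_velocities'][5].round(3),"z",s['ee_pos'][2].round(5))
E
python3 -m inch '[[0.0006,-0.0004,0,0.0],[0.0006,-0.0004,0,0.05]]' >/dev/null; python3 r.py
python3 -m inch '[[0,0,0.0001,0.05]]'>/dev/null; python3 r.py
python3 -m inch '[[0,0,0.0001,0.05]]'>/dev/null; python3 r.py
python3 -m inch '[[0,0,0,0.0]]'>/dev/null; python3 r.py
python3 -m inch '[[0,0,0,0.0]]'>/dev/null; python3 r.py
python3 -m inch '[[0,0,0.0002,0.15]]'>/dev/null; python3 r.py
```

```text
F [1.13 1.48 1.68] M [ 0.613 -0.285  0.146] e6 -1.405 j6 0.3491 v6 0.416 z 0.12413
F [0.65 3.07 3.98] M [ 0.727 -0.232  0.126] e6 -0.935 j6 0.3998 v6 0.398 z 0.12406
F [1.6  3.12 3.72] M [ 0.735 -0.256  0.177] e6 -0.916 j6 0.4498 v6 0.397 z 0.12401
F [0.71 3.11 4.13] M [ 0.802 -0.318  0.05 ] e6 0.737 j6 0.4487 v6 -0.021 z 0.12397
F [1.98 4.24 4.8 ] M [ 0.949 -0.418  0.006] e6 -0.053 j6 0.4487 v6 0.007 z 0.12399
F [1.67 5.15 5.09] M [ 1.135 -0.679  0.116] e6 -4.797 j6 0.6014 v6 1.255 z 0.12378
```

Slow turning reads a steady 0.15 N m free, with about ±0.025 noise, and it drops to zero when stopped. I'll now go in slow 0.05 rad steps and read every row.

```bash
python3 -m inch '[[0.0004,-0.0003,0,0.05]]'>/dev/null; python3 r.py
python3 -m inch '[[0,0,0,0.05]]'>/dev/null; python3 r.py
python3 -m inch '[[0,0,0,0.05]]'>/dev/null; python3 r.py
python3 -m inch '[[0,0,0.0001,0.05]]'>/dev/null; python3 r.py
python3 -m inch '[[0,0,0,0.05]]'>/dev/null; python3 r.py
```

```text
F [2.31 1.08 2.95] M [ 0.323 -0.49   0.127] e6 0.148 j6 0.6529 v6 0.364 z 0.12374
F [3.36 2.1  3.02] M [ 0.578 -0.77   0.071] e6 -0.861 j6 0.7014 v6 0.395 z 0.1237
F [3.39 2.48 2.18] M [ 0.648 -0.851  0.151] e6 -0.911 j6 0.7514 v6 0.398 z 0.12366
F [2.44 3.4  2.71] M [ 0.709 -0.852  0.111] e6 -0.912 j6 0.8014 v6 0.396 z 0.12356
F [4.53 2.86 0.87] M [ 0.743 -1.075  0.114] e6 -0.909 j6 0.8514 v6 0.397 z 0.12353
```

```bash
python3 -m inch '[[0,0,0.0001,0.05]]'>/dev/null; python3 r.py
python3 -m inch '[[0,0,0,0.05]]'>/dev/null; python3 r.py
python3 -m inch '[[0,0,0.0001,0.05]]'>/dev/null; python3 r.py
python3 -m inch '[[0,0,0.0001,0.05]]'>/dev/null; python3 r.py
```

```text
F [3.92 2.46 2.62] M [ 0.701 -1.068  0.173] e6 -0.911 j6 0.9014 v6 0.398 z 0.12346
F [4.94 2.74 1.07] M [ 0.808 -1.196  0.184] e6 -0.908 j6 0.9514 v6 0.397 z 0.12342
F [3.88 1.99 1.39] M [ 0.734 -1.254  0.189] e6 -0.909 j6 1.0014 v6 0.398 z 0.12335
F [5.78 2.67 1.32] M [ 0.753 -1.286  0.161] e6 -0.909 j6 1.0514 v6 0.397 z 0.12327
```

```bash
python3 -m inch '[[0.0007,-0.0001,0,0.05]]'>/dev/null; python3 r.py
python3 -m inch '[[0,0,0.0001,0.05]]'>/dev/null; python3 r.py
python3 -m inch '[[0,0,0.0001,0.05]]'>/dev/null; python3 r.py
python3 -m inch '[[0,0,0,0.05]]'>/dev/null; python3 r.py
```

```text
F [2.51 1.2  2.49] M [ 0.281 -0.34   0.183] e6 -0.941 j6 1.1021 v6 0.404 z 0.12319
F [2.48 1.41 3.25] M [ 0.404 -0.759  0.129] e6 -0.907 j6 1.1521 v6 0.396 z 0.12312
F [4.54 2.32 2.49] M [ 0.453 -0.668  0.211] e6 -0.915 j6 1.2021 v6 0.398 z 0.12305
F [3.6  1.69 1.84] M [ 0.422 -1.     0.162] e6 -0.912 j6 1.2521 v6 0.397 z 0.123
```

```bash
python3 -m inch '[[0,0,0.0001,0.05]]'>/dev/null; python3 r.py
python3 -m inch '[[0,0,0.0001,0.05]]'>/dev/null; python3 r.py
python3 -m inch '[[0,0,0,0.05]]'>/dev/null; python3 r.py
```

```text
F [3.73 1.36 1.67] M [ 0.436 -0.993  0.211] e6 -0.913 j6 1.3021 v6 0.397 z 0.12292
F [4.81 1.99 2.03] M [ 0.46  -1.06   0.101] e6 -0.913 j6 1.3521 v6 0.397 z 0.12287
F [4.88 2.07 0.81] M [ 0.324 -1.179  0.188] e6 -0.908 j6 1.4021 v6 0.396 z 0.12281
```

Run:
```python
from h import *
w=get_image('wrist')[:,:,::-1];cv2.imwrite('pics/w12.png',w)
t=get_image("scene")[:,:,::-1];cv2.imwrite("pics/s12c.png",cv2.resize(t[170:260,235:335],None,fx=6.5,fy=6.5,interpolation=cv2.INTER_CUBIC))
```

```text
(no output)
```

View pics/w12.png

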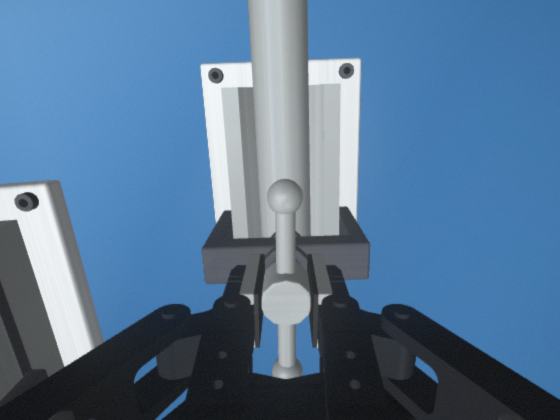

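View pics/s12c.png

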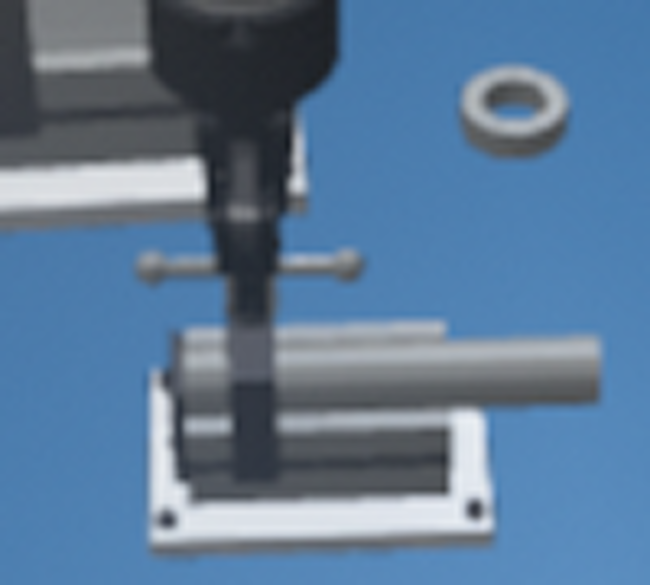

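The bar is still square in the jaws, so there is no slip. The tube is still home at the stop. I'll continue slowly.

```bash
python3 -m inch '[[0.0007,0,0,0.02]]'>/dev/null; python3 r.py
for i in 1 ; do python3 -m inch '[[0,0,0.0001,0.04]]'>/dev/null; python3 r.py; done
python3 -m inch '[[0,0,0,0.04]]'>/dev/null; python3 r.py
python3 -m inch '[[0,0,0.0001,0.04]]'>/dev/null; python3 r.py
python3 -m inch '[[0,0,0,0.04]]'>/dev/null; python3 r.py
python3 -m inch '[[0,0,0.0001,0.04]]'>/dev/null; python3 r.py
```

```text
F [0.43 1.63 4.49] M [ 0.302 -0.209  0.126] e6 -0.531 j6 1.422 v6 0.178 z 0.12279
F [2.05 2.14 6.01] M [ 0.343 -0.521  0.117] e6 -0.958 j6 1.4632 v6 0.326 z 0.12273
F [1.53 1.43 3.58] M [ 0.31  -0.641  0.095] e6 -0.703 j6 1.5035 v6 0.318 z 0.1227
F [1.87 0.97 5.  ] M [ 0.292 -0.68   0.152] e6 -0.691 j6 1.5435 v6 0.318 z 0.12268
F [ 2.27 -0.15  3.39] M [ 0.234 -0.78   0.148] e6 -0.685 j6 1.5835 v6 0.318 z 0.12261
F [2.93 2.61 5.26] M [ 0.238 -0.721  0.139] e6 -0.682 j6 1.6235 v6 0.319 z 0.12258
```

Still free, at about 0.13 to 0.15.

```bash
python3 -m inch '[[0,0,0.0001,0.05]]'>/dev/null; python3 r.py
python3 -m inch '[[0,0,0.0001,0.05]]'>/dev/null; python3 r.py
python3 -m inch '[[0,0,0,0.05]]'>/dev/null; python3 r.py
python3 -m inch '[[0,0,0.0001,0.05]]'>/dev/null; python3 r.py
```

```text
F [3.83 0.77 5.74] M [ 0.212 -0.76   0.193] e6 -1.005 j6 1.6737 v6 0.402 z 0.12255
F [2.7  1.54 6.06] M [ 0.196 -0.73   0.207] e6 -0.888 j6 1.7239 v6 0.4 z 0.12249
F [3.56 0.1  4.95] M [ 0.095 -0.819  0.131] e6 -0.876 j6 1.7739 v6 0.397 z 0.12248
F [3.19 0.82 5.56] M [ 0.116 -0.933  0.231] e6 -0.871 j6 1.8238 v6 0.398 z 0.12243
```

```bash
python3 -m inch '[[0,0,0,0.05]]'>/dev/null; python3 r.py
python3 -m inch '[[0,0,0.0001,0.05]]'>/dev/null; python3 r.py
python3 -m inch '[[0,0,0.0001,0.05]]'>/dev/null; python3 r.py
```

```text
F [5.2  0.15 4.05] M [-0.028 -1.001  0.137] e6 -0.862 j6 1.8738 v6 0.397 z 0.12241
F [4.54 1.33 4.94] M [-0.056 -0.968  0.214] e6 -0.857 j6 1.9238 v6 0.397 z 0.12235
F [4.57 0.07 5.57] M [-0.081 -0.948  0.158] e6 -0.851 j6 1.9738 v6 0.398 z 0.12229
```

```bash
python3 -m inch '[[0,0,0.0001,0.05]]'>/dev/null; python3 r.py
python3 -m inch '[[0,0,0,0.05]]'>/dev/null; python3 r.py
python3 -m inch '[[0,0,0.0001,0.05]]'>/dev/null; python3 r.py
```

```text
F [ 4.09 -1.31  6.81] M [-0.115 -0.889  0.16 ] e6 -0.844 j6 2.0238 v6 0.397 z 0.12224
F [ 5.18 -1.15  4.85] M [-0.17  -1.104  0.219] e6 -0.837 j6 2.0738 v6 0.397 z 0.12225
F [ 4.73 -1.34  5.27] M [-0.229 -1.011  0.26 ] e6 -0.83 j6 2.1238 v6 0.397 z 0.12221
```

The moment is now climbing. The wrist reading averages up to about 0.21 to 0.23. The nearly noise-free j6 effort has risen 0.08 above its free value, starting near j6=1.52. That puts it inside 0.21 to 0.26, so one more small step for centring.

```bash
python3 -m inch '[[0,0,0,0.05]]'>/dev/null; python3 r.py
python3 -m inch '[[0,0,0,0]]'>/dev/null; python3 r.py
```

```text
F [ 5.73 -1.33  4.24] M [-0.368 -1.166  0.321] e6 -0.822 j6 2.1738 v6 0.399 z 0.12216
F [ 4.26 -1.17  4.93] M [-0.285 -1.165  0.13 ] e6 0.692 j6 2.173 v6 -0.02 z 0.12218
```

j6 effort puts it at about 0.24 N m, so I'll stop turning, let go and lift clear.

```bash
python3 -m inch '[[0,0,0,0],[0,0,0,0],[0,0,0,0],[0,0,0,0]]' 0.05
python3 r.py
python3 -m inch '[[0,0,-0.02,0],[0,0,-0.06,0],[0,0,-0.1,0],[0,-0.05,-0.14,0],[0,-0.1,-0.14,0],[0,-0.1,-0.14,0],[0,-0.1,-0.14,0]]'
python3 - <<'E'
from h import *
s=get_state();print(s['force'],s['ft_torque'],s['clock'])
cv2.imwrite("pics/w13.png",get_image("wrist")[:,:,::-1])
t=get_image("scene")[:,:,::-1];cv2.imwrite("pics/s13.png",t);cv2.imwrite("pics/s13c.png",cv2.resize(t[190:260,240:350],None,fx=7,fy=7,interpolation=cv2.INTER_CUBIC))
E
```

```text
clock: 26.82
ee_pos: [0.5784, -0.1423, 0.1215]
ee_rot: [[0.665, -0.747, -0.0], [-0.747, -0.665, 0.0], [-0.0, 0.0, -1.0]]
force: [-0.3, -0.0, -0.8]
gripper_width: 0.586
F [-0.32 -0.03 -0.82] M [-0.039  0.01  -0.01 ] e6 -0.002 j6 2.1725 v6 0.002 z 0.12146
clock: 27.7
ee_pos: [0.653, -0.0759, 0.2611]
ee_rot: [[0.665, -0.746, -0.001], [-0.746, -0.665, -0.0], [-0.0, 0.001, -1.0]]
force: [-0.8, -0.6, -1.1]
gripper_width: 0.584
[-0.7934071  -0.57304556 -1.07760627] [-0.02836567 -0.00542043  0.0309653 ] 27.7
```

View pics/w13.png

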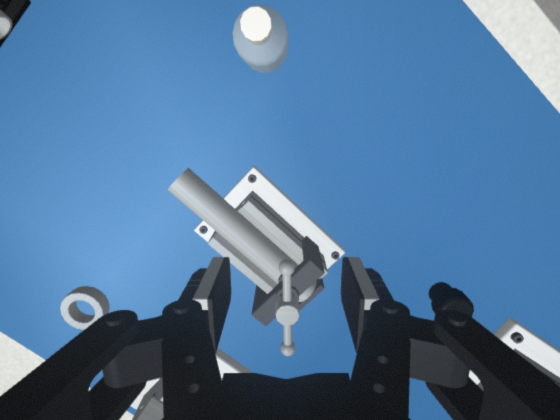

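View pics/s13c.png

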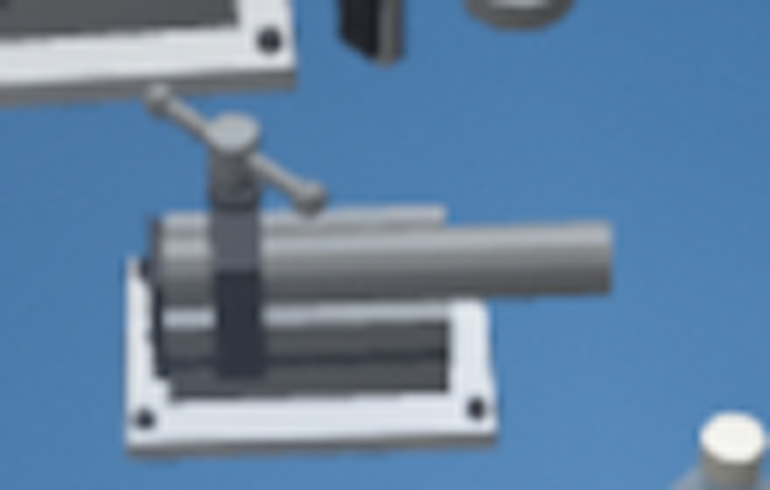

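After release the bar is still in line with the jaws, so there was no spring-back, and the tube is home at the stop. As a cheap check on the torque scale, I'll turn the wrist in free air at the same speed: j6 effort should sit 0.15 below its free-screw value.

```bash
python3 -m inch '[[0,0,0,0.05],[0,0,0,0.1]]'>/dev/null; python3 r.py
python3 -m inch '[[0,0,0,0.05]]'>/dev/null; python3 r.py
python3 -m inch '[[0,0,0,0.05]]'>/dev/null; python3 r.py
python3 -m inch '[[0,0,0,0.05]]'>/dev/null; python3 r.py
python3 -m inch '[[0,0,0,0.05]]'>/dev/null; python3 r.py
python3 -m inch '[[0,0,0,0.0],[0,0,0,0]]'>/dev/null
```

```text
F [-0.54 -0.47 -0.32] M [-0.02   0.007 -0.009] e6 -1.086 j6 2.3996 v6 0.399 z 0.26199
F [0.43 0.12 0.1 ] M [-0.043 -0.014  0.008] e6 -1.063 j6 2.4497 v6 0.397 z 0.26202
F [-0.56 -0.46  0.09] M [ 0.009 -0.005 -0.05 ] e6 -1.063 j6 2.4997 v6 0.395 z 0.26202
F [-1.15  0.43  0.76] M [0.038 0.015 0.019] e6 -1.063 j6 2.5497 v6 0.398 z 0.26203
F [-0.11 -0.44  0.77] M [-0.023  0.037  0.029] e6 -1.063 j6 2.5997 v6 0.398 z 0.26203
```

The free-air value is -1.063. The free screw is therefore 0.151 N m, exactly as specified, and the final turn was 1.063 - 0.822 = 0.241 N m, inside the 0.21–0.26 band. Handing in.

```bash
python3 -c "
from workcell import *
print(hand_in())"
```

```text
the job is handed in; nothing more can be done
None
```

The longer tube is in the small V-block's groove, home against the end stop, let go and clamped finger-tight. I handed the job in with about 29 of the 72 seconds used; it reported no verdict.

- **Block and tube:** I chose the block with the roughly 150 x 105 mm base plate; the other two measured about 205 x 144 mm. I slid the tube in at low grip until about 20 N of contact force built up with no further travel, then eased off and released it. The pictures show it still home after clamping.
- **Clamp:** I gripped the hub and turned it clockwise about 250°, until the turning moment was 0.24 N m, inside the 0.21 to 0.26 band. The bar did not spring back when let go.
- **Checks that disagreed:** Single wrist moment readings were noisy, about ±0.035 N m, and the last one was 0.32. A fit through all the wrist readings gave about 0.22. I relied on the last joint's effort instead. A free-air turn showed it reads the free screw as 0.151 N m, against the 0.15 stated.
- **Not measured directly:** I worked out the pad force, about 70 N, from the moment. I did not re-measure the positions of the other items on the bench. The robot made no contact with them that I saw.

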